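# Ease a stuck tile mould open with a wooden wedge

### The arm

A 6-joint arm with a two-finger parallel gripper is mounted at the origin on the work surface. World frame = base frame: x ahead of the robot, y to its left, z up, the work surface at z = 0. Lengths are in mm, angles in rad, forces in N, time in s.
With the tool pointing down it reaches from about 250 to 800 mm from the base axis. Payload 8.5 kg.
Tool frame: the origin (TCP) lies midway between the tips of the shut fingers; the grasp point (between the pads) lies 19 mm behind it; z points along the fingers, y is the line along which they close (so a half turn about z gives the same grasp; the last joint's range is limited). The gripper opens to 85 mm and grips with 20 to 120 N. Pads are 22 mm wide; open, the fingers measure 114 mm over their backs; the gripper's body (76 mm by 85 mm) begins 54 mm behind the grasp point. The pads swing forward as they close: fully open they stand 13 mm farther back than shut.
Start: joints at [-1.2, 0.238, -0.013, 1.319, 0, 1.571], TCP at [190.222, -489.279, 231.276] pointing down, gripper open.
Joint ranges: [-2.66, 2.66], [-1.03, 1.9], [-1.14, 1.46], [-1.82, 2.27], [-1.45, 1.34], [-3.14, 3.14]. Speed limits (rad/s): [2.22, 2.22, 2.79, 3.14, 3.14, 3.14].

### API

Orientations are given as a rotation vector (axis times angle).
In Python, from rig import robot gives the robot as it stands.
- The arm moves only by the tool carry_out, never from a script. Its argument "plan" is a list that holds one entry, the list of rows, each a list of 4 numbers: the shift along the tool's x, y, z in mm, then the turn about the tool's z in degrees. A call has 1 to 12 rows; each row is the pose to reach, as a shift and turn from the pose commanded when the call began, along the tool's axes at that moment; what a row does not reach only later rows make up. A row lasts 1/8 s, in which the tool goes at most 62.5 mm and 10.7 degrees, less where a joint would pass 70% of its speed; a pose out of reach is approached as far as the arm can. A call with a gripper value outside its range is refused whole. "grip" is the gripper's target within -1 to 1 (fully open at 1, half-way at 0, shut at -1), set as the call begins (left out, the last holds). The fingers move at their own pace and stop on an object; "force" is the grip in N (left out, the last holds). Time passes only in rows, so rows that repeat a pose let the fingers close. It gives the time, the measured TCP pose, the force, the opening and the grip force at its end, in the units of the state.
- robot.get_state(): the state, without advancing time (a new reading comes with each control period).
- robot.camera(name): name is "scene" or "top"; returns (picture, depth): 480x640x3 uint8, blue, green, red; 480x640 float32, mm along the optical axis (not along the pixel's ray), 0 where there is no reading.
- robot.camera_info(name): a dict with "intrinsics" (3x3 intrinsics, pixels), "R" (3x3) and "t" (3): a world point X has camera coordinates R X + t. Camera axes: x right, y down, z forward; pixel columns grow to the right and rows downward; lengths in mm; the calibration is good to about 2 mm. A picture is of the moment at which its call begins. camera_info takes no time and is no camera call.
- robot.close_job(): hands the job in; it is judged then, once.
The state is a dict: "t": time; "qpos": joint angles; "joint_velocities": joint speeds; "joint_torque": joint torques, N m; "ee_pos": TCP position; "ee_rot": TCP orientation; "wrist_force": force on the tool from outside, world axes, zero at the start; "torque": the same for the moment, N m; "opening": finger opening in mm; "grip_force": force on a finger pad.
Only numpy, scipy, OpenCV 4.12 (cv2) and the standard library are available. Lean on these libraries where they do the work, as an engineer would, in place of code of your own. Each camera call takes 0.05 s, during which the arm holds its last target. There are 200 camera calls.

### The job

Pick up the tapered wooden wedge by its grip block, lay it flat on the table in front of the hinged plaster tile mould and push its thin end into the notch under the front edge of the mould's top half, until the wedge has just lifted that edge about 6 mm (no more than a centimetre) off the lower half. Lift only with the wedge: keep the gripper off the mould's top half, and leave the other things on the bench where they are. Finish while holding: stop there with the gripper still closed on the wedge's grip block and the top half resting on the wedge.

Things in the scene. Friction and masses are not known exactly. Their poses are not given: they have to be found in the camera images.
- wedge: The loose tapered wooden wedge, about 0.12 kg. A grip block 40 mm long (x), 30 mm wide (y), 56 mm tall (z) stands at its thick end; from the front of the block a ramp 36 mm wide and 110 mm long tapers evenly from 25 mm thick at the block to 3 mm at the tip (1 mm of height per 5 mm of length). Origin: on the underside, below the centre of the grip block. x points along the wedge to its thin tip, z up. It starts upright on the table. The only tapered piece on the bench.
- wedge_tip (a point): The thin end of the wedge: middle of the tip's lower edge, 130 mm along x from the wedge's origin.
- wedge_grip (a point): Where to grip the wedge: inside its grip block, 36 mm above the underside; grip across the 30 mm width (the wedge's y) from above.
- mould: Fixed lower half of the tile mould, plaster, 200 mm deep (x), 190 mm wide (y), 14 mm thick, standing on the table. Origin: centre of its underside; x points from its front to its hinge side, away from the robot, z up. A notch 60 mm wide, open at the front and down to the table, is cut along the middle of its front (from x = -100 mm to x = +55 mm); the table top is the notch's floor.
- notch (a point): Point on the table in the middle of the notch's width, directly below the closed top half's front edge (80 mm in front of the mould's origin); axes as the mould's: x into the notch.
- lid: Hinged top half of the mould: plaster slab 180 mm deep (x), 190 mm wide, 38 mm thick (50 with bars and straps), about 0.8 kg, its underside 14 mm above the table when shut. Origin: middle of its front lower edge, 20 mm behind the lower half's front; x points back to the hinge line along its back lower edge, z up. It tilts up about the hinge; no spring or catch, sinks shut by its weight.
- lid_edge (a point): Middle of the front lower edge of the mould's top half: 14 mm above the table when closed; its height above 14 mm is the opening of the mould.
- block: Bystander: plain straight wooden packing block, 120 by 55 by 25 mm, no taper and no grip block. Origin: underside centre.
- bat: Bystander: flat round wooden bat, 110 mm across, 16 mm thick. Origin: underside centre.
- bowl: Bystander: unglazed bowl, 100 mm across, 50 mm tall. Origin: underside centre.
- jar: Bystander: closed glass jar, 64 mm across, 90 mm tall. Origin: underside centre.
- mug: Bystander: white mug, 76 mm across, 85 mm tall. Origin: underside centre.
There are look-alikes about, which are no part of the job. Leave any orange, white or yellow look-alike of the wedge alone.

How it is judged:
By the outcome, as a careful person would: the job done as asked, in the order asked, and still so for the second after the job is handed in, while the arm keeps its last pose, push and grip.
It also fails if it takes over 45 s, if anything falls off the work surface, if the arm or the gripper's body presses on something with over 40 N, if the wrist force passes 120 N, or if a joint passes its speed limit or range.

## Working session

There is one attempt and no reset: what is moved stays moved. The work goes in short steps, Python scripts to look and compute and a tool call to move; the robot and the scene stay as the last step left them, time stands still between calls to the robot, and variables do not carry over. Pictures are saved under pics/ and viewed, at most 10 in all, crops included, and the job is handed in when it is done.

Besides the shell and the picture viewer there is one more tool, called in YAML: its name, and indented under it one key for each argument. carry_out: Moves the arm, as the interface text tells. Its arguments: {"type":"object","properties":{"plan":{"type":"array"},"grip":{"type":"number"},"force":{"type":"number"}},"required":["plan"]}

```bash
mkdir -p pics; python3 - <<'E'
from rig import robot
import cv2,numpy as np
for n in("scene","top"):
    p,d=robot.camera(n);cv2.imwrite(f"pics/{n}0.png",p);np.save(f"pics/{n}0.npy",d)
    i=robot.camera_info(n);print(n,i)
print(robot.get_state())
E
```

```text
scene {'intrinsics': array([[482.17743908,   0.        , 322.82601591],
       [  0.        , 482.17743908, 239.16466207],
       [  0.        ,   0.        ,   1.        ]]), 'R': array([[-1.62970238e-01,  9.86630927e-01, -3.39103457e-04],
       [ 5.21305017e-01,  8.58165768e-02, -8.49044519e-01],
       [-8.37664480e-01, -1.38545764e-01, -5.28321200e-01]]), 't': array([  94.71563549, -244.86004753, 1722.42659552])}
top {'intrinsics': array([[442.02728994,   0.        , 321.77652647],
       [  0.        , 442.02728994, 237.87605458],
       [  0.        ,   0.        ,   1.        ]]), 'R': array([[ 0.01896403, -0.99972409,  0.01386028],
       [-0.99716523, -0.01992144, -0.07255785],
       [ 0.07281394, -0.012445  , -0.99726789]]), 't': array([ -16.05697371,  559.44838128, 1109.46578931])}
{'t': 0.1, 'qpos': array([-1.19998963e+00,  2.38733256e-01, -1.41444496e-02,  1.31920899e+00,
       -3.17859559e-06,  1.57078748e+00]), 'joint_velocities': array([ 0.00147761, -0.00059217,  0.00394498,  0.00178792,  0.00072756,
        0.00132217]), 'joint_torque': array([ 1.54009367e-04, -5.39721930e+01,  3.46997595e+01,  1.34589258e-02,
        2.50183797e-05, -1.20614993e-05]), 'ee_pos': array([ 190.10992037, -488.97921125,  230.74530366]), 'ee_rot': array([-3.08650343e+00, -5.78910538e-01,  3.78392057e-04]), 'wrist_force': array([ 0.23749547, -0.29015242,  0.38999325]), 'torque': array([-0.01369413, -0.02890715,  0.00433528]), 'grip_force': 0.0, 'opening': 85.34926804810569}
```

View pics/scene0.png

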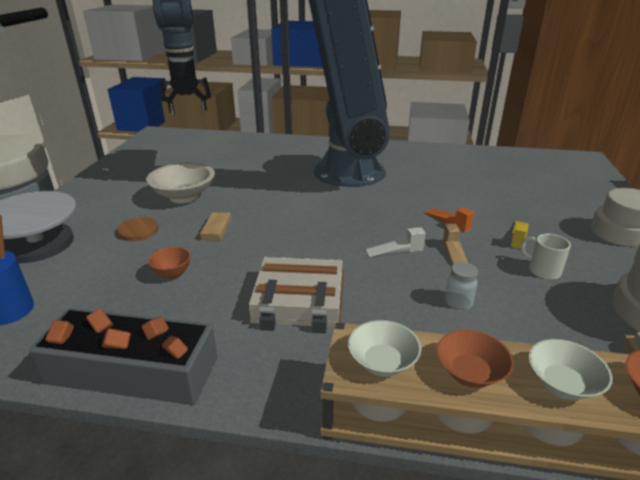

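View pics/top0.png

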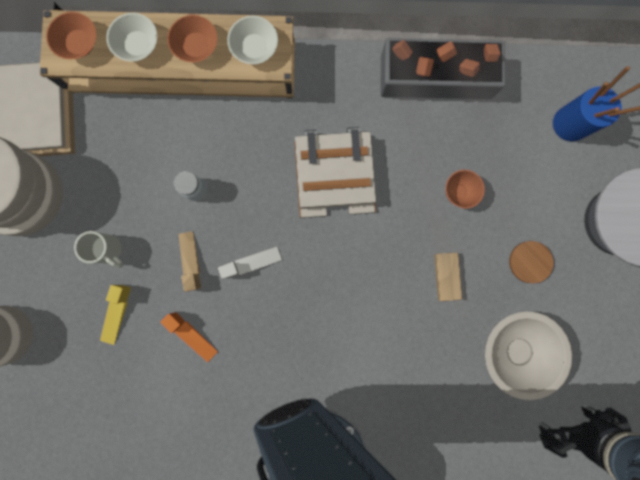

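The top view shows the plain wooden wedge with its block near (190,283) and tip near (187,233). The mould is at about (336,175), with its notch opening at (337,212) between the two front strips. In the scene view the wedge is at (455,243) and the mould at (297,290).

```bash
cat > h.py <<'E'
import cv2,numpy as np
from rig import robot
def pts(n,d):
    i=robot.camera_info(n);K,R,t=i["intrinsics"],np.array(i["R"]),np.array(i["t"])
    v,u=np.mgrid[:480,:640]
    c=np.stack([(u-K[0,2])/K[0,0]*d,(v-K[1,2])/K[1,1]*d,d],-1)
    return (c-t)@R
def ray(n,uv,z):
    i=robot.camera_info(n);K,R,t=i["intrinsics"],np.array(i["R"]),np.array(i["t"])
    o=-R.T@t;d=(np.c_[np.atleast_2d(uv),np.ones(len(np.atleast_2d(uv)))]@np.linalg.inv(K).T)@R
    return o+d*((z-o[2])/d[:,2])[:,None]
E
python3 - <<'E'
from h import *
for n,wr,mr in(("top",(165,215,222,300),(285,390,120,222)),("scene",(435,480,215,275),(240,355,250,335))):
    p=cv2.imread(f"pics/{n}0.png");d=np.load(f"pics/{n}0.npy");P=pts(n,d);hsv=cv2.cvtColor(p,cv2.COLOR_BGR2HSV)
    def sel(r,m):
        z=np.zeros((480,640),bool);z[r[2]:r[3],r[0]:r[1]]=1;return z&m&(d>0)
    print(n,"table z",np.median(P[sel((250,280,280,330) if n=="top" else (350,400,200,230),d>0)][:,2]))
    w=sel(wr,(hsv[...,1]>70)&(hsv[...,0]>8)&(hsv[...,0]<25))
    if n=="scene": w&=~((hsv[...,0]<12)&(hsv[...,1]>150))
    Q=P[w];b=Q[Q[:,2]>42]
    print("wedge n",len(Q),"mean",Q.mean(0).round(1),"block z>42: n",len(b),b.mean(0).round(1),np.percentile(b,[3,97],axis=0).round(1).tolist())
    ramp=Q[Q[:,2]<30];print(" ramp",ramp.mean(0).round(1),"x",ramp[:,0].min().round(1),ramp[:,0].max().round(1))
    for pc in np.argwhere(w)[::max(1,len(Q)//1)]:pass
    print(" rect px",cv2.minAreaRect(np.argwhere(w)[:,::-1].astype(np.float32)))
    q=sel(mr,P[...,2]>40);M=P[q];M2=M[(M[:,2]>45)&(M[:,2]<56)]
    print("lid z med",np.median(M2[:,2]).round(1),cv2.minAreaRect(M2[:,:2].astype(np.float32)))
    lo=sel(mr,(P[...,2]>9)&(P[...,2]<20)&(hsv[...,2]>120));L=P[lo];L=L[L[:,0]<M2[:,0].min()+25]
    if len(L):print("lower strip",len(L),np.percentile(L,[2,50,98],axis=0).round(1).tolist())
p=cv2.imread("pics/top0.png");d=np.load("pics/top0.npy")
a=cv2.resize(p[120:225,280:395],None,fx=4,fy=4,interpolation=2);b=cv2.resize(p[220:304,160:220],None,fx=5,fy=5,interpolation=2)
o=np.zeros((420,760,3),np.uint8);o[:420,:460]=a;o[:420,460:]=b;cv2.imwrite("pics/c.png",o)
E
```

```text
top table z -1.1031429892250406
wedge n 859 mean [492.7 329.2  23.1] block z>42: n 202 [443.1 319.   54.1] [[425.1, 304.4, 47.9], [461.8, 333.9, 59.1]]
 ramp [510.1 333.2  12.8] x 429.0 569.4
 rect px ((189.24708557128906, 260.95330810546875), (57.69991683959961, 16.842138290405273), 86.42366790771484)
lid z med 51.4 ((739.2843627929688, -33.37408447265625), (193.16127014160156, 190.37646484375), 5.177324295043945)
lower strip 369 [[618.5, -136.3, 9.4], [632.3, -7.2, 13.0], [648.1, 55.2, 17.8]]
scene table z -2.2702248167781662
wedge n 775 mean [445.9 334.8  24.1] block z>42: n 164 [441.1 327.7  50.7] [[359.8, 307.3, 42.8], [466.5, 374.1, 55.8]]
 ramp [449.4 336.7  14.2] x 259.5 543.6
 rect px ((454.0, 239.0), (48.0, 38.0), 90.0)
lid z med 50.3 ((741.9995727539062, -31.31243896484375), (198.55865478515625, 189.95159912109375), 5.114429473876953)
lower strip 6 [[647.4, 55.5, 9.6], [651.0, 55.9, 10.7], [659.6, 57.1, 17.0]]
```

View pics/c.png

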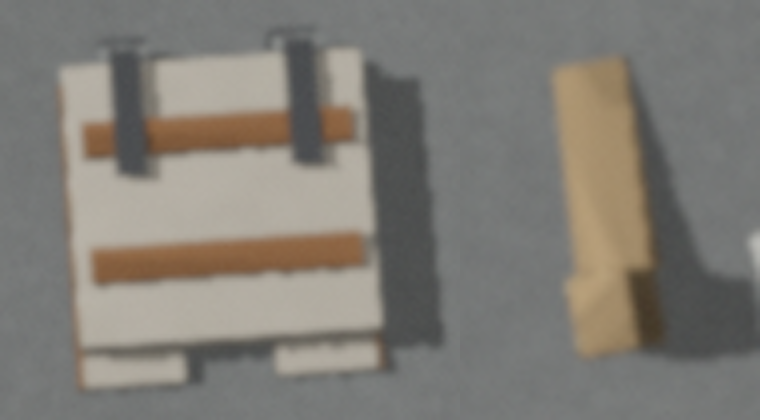

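Crop: the lid's front edge runs from (80,350) to (380,332), and the notch lies between (187,384) and (276,374). The wedge tip is at (555–628,62) and its block's top face at (567,285)–(640,350).

```bash
python3 - <<'E'
from h import *
A=lambda l:np.array(l,float)/4+[280-.4,120-.4]
B=lambda l:(np.array(l,float)-[460,0])/5+[160-.4,220-.4]
f=lambda s,x:print(s,x[:,:2].round(1).tolist())
f("lid top front L,R, back L,R z52",ray("top",A([(80,350),(382,331),(60,66),(362,47)]),52))
f("lower front Lout,Lnotch,Rnotch,Rout z14",ray("top",A([(82,388),(187,383),(277,375),(382,369)]),14))
t=ray("top",B([(555,67),(627,58)]),3);f("tip L,R",t)
b=ray("top",B([(567,285),(629,272),(577,356),(640,346)]),56);f("block top fL,fR,bL,bR",b)
v=t[:,:2].mean(0)-b[:,:2].mean(0);print("wedge yaw",np.degrees(np.arctan2(v[1],v[0])),"len",np.hypot(*v),"block",b.mean(0))
R=cv2.Rodrigues(robot.get_state()["ee_rot"])[0];print(R.round(3))
# two-view check: block top in scene
p=cv2.imread("pics/scene0.png");cv2.imwrite("pics/s.png",cv2.resize(p[205:280,390:490],None,fx=7,fy=7,interpolation=2))
E
```

```text
lid top front L,R, back L,R z52 [[633.2, 52.0], [649.2, -136.6], [813.6, 68.7], [830.3, -122.0]]
lower front Lout,Lnotch,Rnotch,Rout z14 [[614.0, 51.7], [618.6, -15.9], [625.0, -74.0], [630.4, -141.9]]
tip L,R [[566.2, 365.1], [571.6, 328.2]]
block top fL,fR,bL,bR [[455.1, 338.2], [462.0, 308.2], [420.6, 331.9], [426.1, 301.4]]
wedge yaw 11.794712555763422 len 130.6858222236651 block [440.95529959 319.93773144  56.        ]
[[ 0.932  0.362 -0.   ]
 [ 0.362 -0.932  0.001]
 [-0.    -0.001 -1.   ]]
```

View pics/s.png

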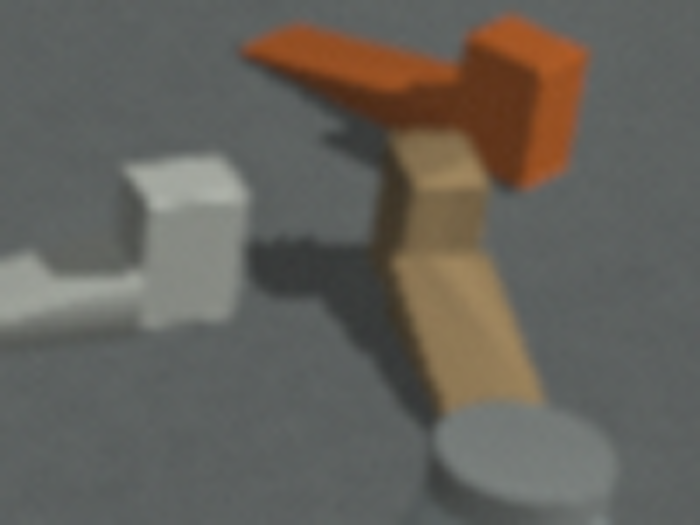

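carry_out:
  plan:
    - [[0,0,0,9],[0,0,0,9.4]]
  grip: 0.25
  force: 60

```text
t: 0.35
ee_pos: [190.1, -489.1, 231.0]
ee_rot: [-3.124, -0.325, 0.0]
wrist_force: [0.2, -0.1, -0.4]
opening: 54.2
grip_force: 0.0
```

```bash
cat >> h.py <<'E'
def to(x,y,z,yaw):
    s=robot.get_state();R=cv2.Rodrigues(s["ee_rot"])[0];y0=np.degrees(np.arctan2(R[1,0],R[0,0]))
    print("shift",(R.T@(np.array([x,y,z])-s["ee_pos"])).round(1),"turn",round((y0-yaw+180)%360-180,1),"| pos",s["ee_pos"].round(1),"yaw",y0.round(2),"q",s["qpos"].round(2),"F",s["wrist_force"].round(1),"open",s["opening"].round(1),"t",s["t"])
E
python3 - <<'E'
from h import *
to(441,320,231,11.8)
print(ray("scene",[(390+437/7-.4,205+159/7-.4)],56),"white block top centre",ray("top",[(227,271)],56),ray("scene",[(390+190/7-.4,205+182/7-.4)],56))
E
```

```text
Traceback (most recent call last):
  File "h.py", line 14, in to
    print("shift",(R.T@(np.array([x,y,z])-s["ee_pos"])).round(1),"turn",round((y0-yaw+180)%360-180,1),"| pos",s["ee_pos"].round(1),"yaw",y0.round(2),"q",s["qpos"].round(2),"F",s["wrist_force"].round(1),"open",s["opening"].round(1),"t",s["t"])
                                                                                                                                                                                                                 ^^^^^^^^^^^^^^^^^^
AttributeError: 'float' object has no attribute 'round'
```

```bash
sed -i 's/s\["opening"\].round(1)/round(s["opening"],1)/' h.py
python3 - <<'E'
from h import *
to(441,320,231,11.8)
print(ray("scene",[(390+437/7-.4,205+159/7-.4)],56),"white block top centre",ray("top",[(227,271)],56),ray("scene",[(390+190/7-.4,205+182/7-.4)],56))
E
```

```text
shift [ 4.120e+02 -7.402e+02  5.000e-01] turn 0.1 | pos [ 190.1 -489.1  231. ] yaw 11.87 q [-1.2   0.24 -0.01  1.32 -0.    1.73] F [ 0.2 -0.1 -0.4] open 54.2 t 0.35
[[447.60809517 323.69915027  56.        ]] white block top centre [[470.89769209 226.36939771  56.        ]] [[479.8668787 231.7831023  56.       ]]
```

carry_out:
  plan:
    - [[29,-52,0,-10],[58,-104,0,-20],[87,-156,0,-30],[116,-208,0,-40],[145,-260,0,-50],[174,-312,0,-60],[203,-364,0,-70],[232,-416,0,-80],[261,-468,0,-90],[290,-520,0,-100],[319,-572,0,-110],[348,-624,0,-120]]

```text
t: 1.85
ee_pos: [402.9, 195.1, 231.4]
ee_rot: [1.267, 2.874, 0.0]
wrist_force: [1.1, -1.0, 0.1]
opening: 53.7
grip_force: 0.0
```

```bash
python3 -c "
from h import *
to(443,321,150,191.8)"
```

```text
shift [ 65.9 114.6  81.4] turn -59.4 | pos [402.9 195.1 231.4] yaw 132.42 q [ 0.45  0.11 -0.18  1.29 -0.    1.28] F [ 1.1 -1.   0.1] open 53.7 t 1.85
```

carry_out:
  plan:
    - [[22,38,15,-10],[44,76,30,-20],[66,114.6,45,-30],[66,114.6,60,-40],[66,114.6,75,-50],[66,114.6,81,-59.4],[66,114.6,81,-59.4]]

```text
t: 2.72
ee_pos: [443.7, 318.3, 149.7]
ee_rot: [0.31, -3.125, 0.001]
wrist_force: [1.0, -0.3, 0.6]
opening: 53.1
grip_force: 0.0
```

```bash
python3 - <<'E'
from h import *
to(443,321,16,191.8)
for n,(a,b,c,d) in (("top",(220,300,150,250)),("scene",(160,280,380,500))):
    p,_=robot.camera(n);cv2.imwrite(f"pics/{n}1.png",cv2.resize(p[a:b,c:d],None,fx=4,fy=4,interpolation=2))
a=cv2.imread("pics/top1.png");b=cv2.imread("pics/scene1.png");o=np.zeros((480,800,3),np.uint8);o[:320,:400]=a[:, :400];o[:480,400:]=b[:,:400];cv2.imwrite("pics/v1.png",o)
E
```

```text
shift [  0.    2.9 133.7] turn -0.5 | pos [443.7 318.3 149.7] yaw -168.66 q [ 0.62  0.31 -0.12  1.14  0.    0.42] F [ 1.  -0.3  0.6] open 53.1 t 2.725
```

View pics/v1.png

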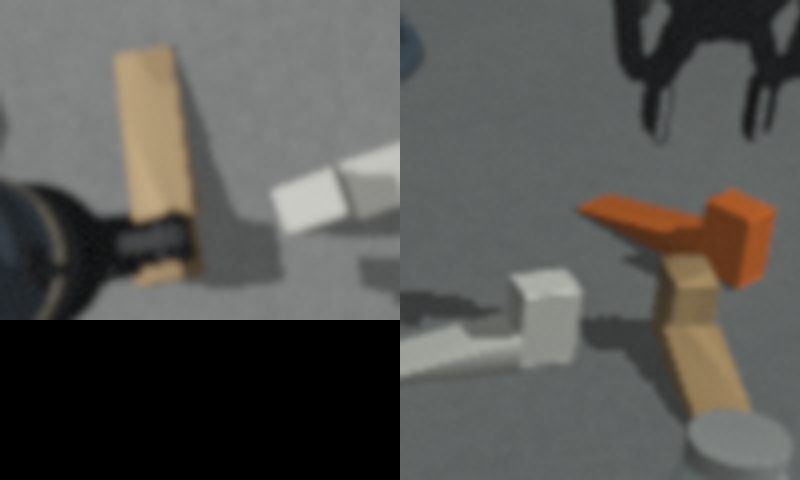

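The top crop shows the gripper's shadowed fingers over the block end at about (160,240). The block is clear of the white look-alike, so I'll descend.

carry_out:
  plan:
    - [[0,2.5,30,-0.5],[0,2.5,55,-0.5],[0,2.5,75,-0.5],[0,2.5,95,-0.5],[0,2.5,115,-0.5],[0,2.5,128,-0.5],[0,2.5,132,-0.5],[0,2.5,132,-0.5]]

```text
t: 3.82
ee_pos: [443.8, 321.1, 18.6]
ee_rot: [-0.321, 3.125, 0.0]
wrist_force: [1.0, -0.1, 0.1]
opening: 52.9
grip_force: 0.0
```

carry_out:
  plan:
    - [[0,0,0,0],[0,0,0,0],[0,0,0,0],[0,0,0,0],[0,0,0,0],[0,0,0,0]]
  grip: -1
  force: 60

```text
t: 4.58
ee_pos: [444.1, 321.5, 19.3]
ee_rot: [-0.321, 3.124, 0.002]
wrist_force: [-1.3, 1.3, 6.9]
opening: 29.2
grip_force: 59.0
```

carry_out:
  plan:
    - [[0,0,-10,0],[0,0,-30,0],[0,0,-60,0],[0,0,-90,0],[0,0,-120,0],[0,0,-140,0],[0,0,-140,0]]

```text
t: 5.45
ee_pos: [444.2, 321.3, 160.0]
ee_rot: [-0.321, 3.123, 0.002]
wrist_force: [0.3, 0.4, -2.2]
opening: 29.1
grip_force: 58.6
```

```bash
python3 -c "
from h import *
to(455,-60,156,185)"
```

```text
shift [  67.  -375.6    3.4] turn 6.7 | pos [444.2 321.3 160. ] yaw -168.26 q [ 0.63  0.31 -0.1   1.16 -0.    0.42] F [ 0.3  0.4 -2.2] open 29.1 t 5.45
```

carry_out:
  plan:
    - [[4,-40,0,1],[9,-90,0,2],[15,-140,0,3],[20,-190,0,4],[26,-240,0,5],[31,-290,20,6],[36,-335,40,6.7],[40,-370,60,6.7],[40.5,-377.6,80,6.7],[40.5,-377.6,100,6.7],[40.5,-377.6,110,6.7],[40.5,-377.6,110,6.7]]

```text
t: 6.95
ee_pos: [480.0, -56.8, 47.5]
ee_rot: [0.138, -3.137, -0.001]
wrist_force: [0.3, -0.9, -1.5]
opening: 29.7
grip_force: 59.1
```

```bash
python3 - <<'E'
from h import *
to(482,-57,21,185)
p,d=robot.camera("top");cv2.imwrite("pics/top2.png",p)
q,e=robot.camera("scene");cv2.imwrite("pics/scene2.png",q)
o=np.zeros((480,800,3),np.uint8);o[:480,:400]=cv2.resize(p[200:320,290:390],None,fx=4,fy=4,interpolation=2);o[:480,400:]=cv2.resize(q[190:310,250:350],None,fx=4,fy=4,interpolation=2);cv2.imwrite("pics/v2.png",o)
E
```

```text
shift [-2.1 -0.4 26.5] turn 0.1 | pos [480.  -56.8  47.5] yaw -174.95 q [-0.12  0.31 -0.43  0.84  0.   -0.21] F [ 0.3 -0.9 -1.5] open 29.7 t 6.95
```

View pics/v2.png

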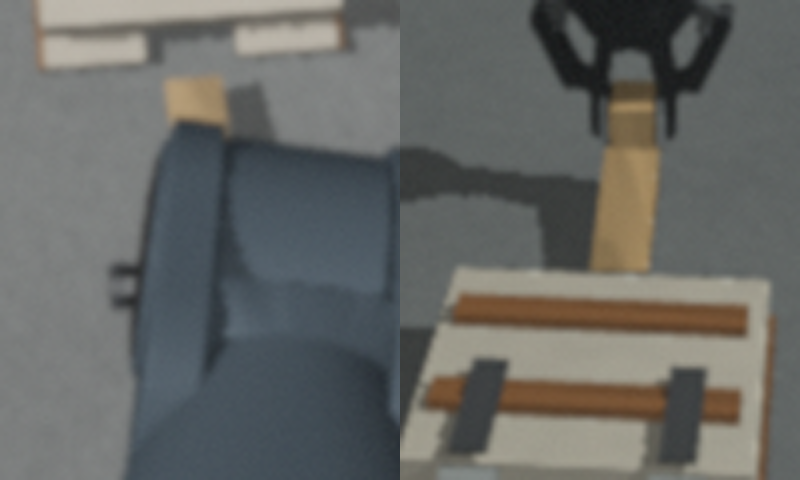

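In the top crop the tip edge runs from (165,80) to (226,76), and the notch sides are at (147,63) and (235,55). The wedge sits straight in the gripper and lines up with the notch.

```bash
python3 - <<'E'
from h import *
A=lambda l:np.array(l,float)/4+[290-.4,200-.4]
t=ray("top",A([(165,80),(226,76)]),31)[:,:2];n=ray("top",A([(147,64),(234,55)]),14)[:,:2]
print(t.round(1),n.round(1));c=np.radians(5.0);X=np.array([np.cos(c),np.sin(c)]);Y=np.array([-X[1],X[0]])
m=n.mean(0);dv=m-t.mean(0);print("tip to lower front: along",dv@X,"lateral",dv@Y,"tip from tcp",t.mean(0)-[480,-56.8])
E
```

```text
[[605.9 -27.2]
 [609.2 -65.9]] [[618. -16.]
 [625. -72.]]
tip to lower front: along 14.09742314818187 lateral 1.3469567073441642 tip from tcp [127.56690772  10.23795878]
```

carry_out:
  plan:
    - [[0,1,10,0],[0,1,18,0],[0,1,23,0],[0,1,26,0],[0,1,27.5,0],[0,1,27.5,0]]

```text
t: 7.8
ee_pos: [480.8, -56.0, 20.8]
ee_rot: [-0.138, 3.138, 0.0]
wrist_force: [-0.4, 0.1, -2.1]
opening: 29.6
grip_force: 59.1
```

```bash
python3 -c "
from h import *
to(570,-48,19.3,185)"
```

```text
shift [-89.6   0.2   1.5] turn 0.0 | pos [480.8 -56.   20.8] yaw -174.96 q [-0.12  0.34 -0.46  0.77  0.   -0.2 ] F [-0.4  0.1 -2.1] open 29.6 t 7.8
```

carry_out:
  plan:
    - [[0,0,1,0],[0,0,1.5,0],[0,0,2,0],[0,0,2,0]]

```text
t: 8.3
ee_pos: [480.7, -56.0, 19.2]
ee_rot: [-0.138, 3.138, 0.0]
wrist_force: [-2.6, -0.1, 5.3]
opening: 29.5
grip_force: 60.0
```

carry_out:
  plan:
    - [[-8,0,0,0],[-18,0,0,0],[-30,0,0,0],[-42,0,0,0],[-54,0,0,0],[-64,0,0,0],[-72,0,0,0],[-78,0,0,0],[-80,0,0,0],[-80,0,0,0]]

```text
t: 9.55
ee_pos: [559.3, -49.1, 19.2]
ee_rot: [0.138, -3.137, 0.0]
wrist_force: [-6.9, -0.6, 8.8]
opening: 29.4
grip_force: 60.4
```

```bash
python3 -c "
from h import *
to(600,-45,19.3,185)"
```

```text
shift [-40.9   0.5  -0.1] turn 0.0 | pos [559.3 -49.1  19.2] yaw -174.96 q [-0.09  0.45 -0.28  0.84 -0.   -0.18] F [-6.9 -0.6  8.8] open 29.4 t 9.55
```

carry_out:
  plan:
    - [[-2,0,0,0],[-4,0,0,0],[-4,0,0,0]]

```text
t: 9.93
ee_pos: [563.4, -48.7, 19.3]
ee_rot: [0.138, -3.137, 0.0]
wrist_force: [-6.2, -0.2, 9.4]
opening: 29.0
grip_force: 60.2
```

carry_out:
  plan:
    - [[-2,0,0,0],[-4,0,0,0],[-4,0,0,0]]

```text
t: 10.3
ee_pos: [567.4, -48.3, 19.3]
ee_rot: [0.138, -3.137, 0.0]
wrist_force: [-5.6, -0.9, 8.6]
opening: 29.5
grip_force: 60.2
```

carry_out:
  plan:
    - [[-2,0,0,0],[-4,0,0,0],[-4,0,0,0]]

```text
t: 10.68
ee_pos: [570.3, -48.1, 19.3]
ee_rot: [0.138, -3.135, 0.0]
wrist_force: [-10.2, -1.0, 11.9]
opening: 29.4
grip_force: 60.6
```

carry_out:
  plan:
    - [[-2,0,0,0],[-4,0,0,0],[-4,0,0,0]]

```text
t: 11.05
ee_pos: [570.8, -47.9, 19.2]
ee_rot: [0.137, -3.13, 0.001]
wrist_force: [-23.6, -2.5, 24.1]
opening: 29.4
grip_force: 61.9
```

```bash
python3 - <<'E'
from h import *
to(600,-45,19.3,185)
# lid tilt by depth, top view, before/after: lid top plaster, fit z vs along-axis
c=np.radians(5);X=np.array([np.cos(c),np.sin(c)])
def meas(P):
    s=(P[...,:2]-[642,-43.3])@X;l=(P[...,:2]-[642,-43.3])@[-X[1],X[0]]
    out=[]
    for a,b in((6,34),(66,90)):
        m=(s>a)&(s<b)&(abs(l)<80)&(P[...,2]>44)&(P[...,2]<75);out+=[m.sum(),np.mean(P[m][:,2]).round(2)]
    return out
print("before",meas(pts("top",np.load("pics/top0.npy"))));p,d=robot.camera("top");cv2.imwrite("pics/top3.png",p);print("now",meas(pts("top",d)))
p,e=robot.camera("scene");cv2.imwrite("pics/scene3.png",p)
print("scene before",meas(pts("scene",np.load("pics/scene0.npy"))),"now",meas(pts("scene",e)))
E
```

```text
shift [-29.3   0.4  -0.4] turn 0.0 | pos [570.8 -47.9  19.2] yaw -174.99 q [-0.08  0.47 -0.24  0.87 -0.   -0.17] F [-23.6  -2.5  24.1] open 29.4 t 11.05
before [np.int64(708), np.float64(51.34), np.int64(599), np.float64(51.28)]
now [np.int64(151), np.float64(51.52), np.int64(451), np.float64(51.53)]
scene before [np.int64(388), np.float64(50.27), np.int64(469), np.float64(50.76)] now [np.int64(390), np.float64(50.29), np.int64(474), np.float64(50.68)]
```

carry_out:
  plan:
    - [[0,0,-0.5,0],[-1,0,-1,0],[-2,0,-1,0],[-2,0,-1,0]]

```text
t: 11.65
ee_pos: [575.1, -47.5, 19.3]
ee_rot: [0.137, -3.133, -0.0]
wrist_force: [-11.9, -1.4, 5.3]
opening: 29.4
grip_force: 59.9
```

```bash
python3 - <<'E'
from h import *
to(600,-45,19.3,185)
s=robot.get_state();print(s["torque"],cv2.Rodrigues(s["ee_rot"])[0][:,2])
q=cv2.imread("pics/scene3.png");p=cv2.imread("pics/top3.png")
o=np.zeros((480,800,3),np.uint8);o[:480,:400]=cv2.resize(p[180:300,290:390],None,fx=4,fy=4,interpolation=2);o[:480,400:]=cv2.resize(q[190:310,250:350],None,fx=4,fy=4,interpolation=2);cv2.imwrite("pics/v3.png",o)
E
```

```text
shift [-25.    0.3  -0.2] turn 0.0 | pos [575.1 -47.5  19.3] yaw -174.98 q [-0.08  0.48 -0.23  0.87 -0.   -0.17] F [-11.9  -1.4   5.3] open 29.4 t 11.65
[-0.21376626  1.79948174 -0.05810364] [-5.67199307e-03 -1.16211086e-04 -9.99983907e-01]
```

View pics/v3.png

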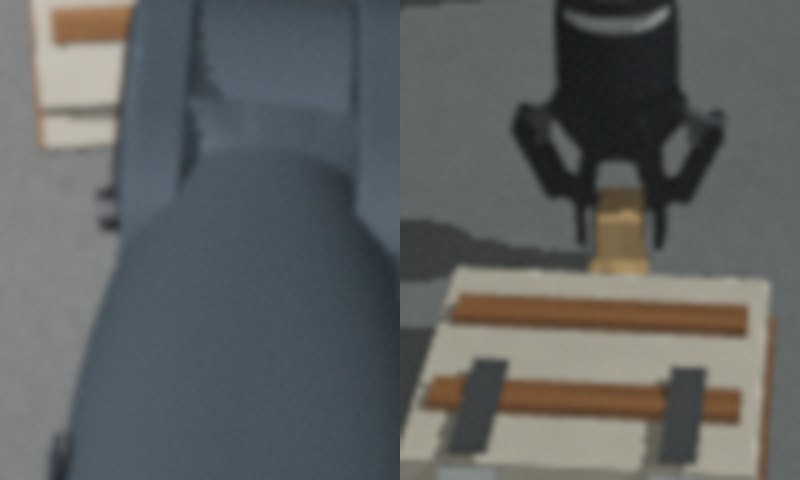

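The scene crop shows the wedge straight under the lid's front edge at (620,265). Easing the downward press let it slide, so I'll keep pushing in steps.

carry_out:
  plan:
    - [[-2,0,0,0],[-4,0,0,0],[-6,0,0,0],[-6,0,0,0]]

```text
t: 12.15
ee_pos: [581.2, -46.9, 19.3]
ee_rot: [0.138, -3.133, -0.0]
wrist_force: [-11.5, -1.5, 5.7]
opening: 29.4
grip_force: 59.8
```

carry_out:
  plan:
    - [[-2,0,0,0],[-4,0,0,0],[-6,0,0,0],[-6,0,0,0]]

```text
t: 12.65
ee_pos: [587.2, -46.4, 19.3]
ee_rot: [0.138, -3.133, -0.0]
wrist_force: [-11.2, -1.2, 5.0]
opening: 29.2
grip_force: 59.8
```

```bash
cat > m.py <<'E'
from h import *
to(600,-45,19.3,185)
c=np.radians(5);X=np.array([np.cos(c),np.sin(c)])
def meas(P):
    s=(P[...,:2]-[642,-43.3])@X;l=(P[...,:2]-[642,-43.3])@[-X[1],X[0]];o=[]
    for a,b in((4,34),(66,90)):
        m=(s>a)&(s<b)&(l>50)&(l<88)&(P[...,2]>44)&(P[...,2]<80);o+=[int(m.sum()),round(float(np.mean(P[m][:,2])),2)]
    return o
def full(P):
    s=(P[...,:2]-[642,-43.3])@X;l=(P[...,:2]-[642,-43.3])@[-X[1],X[0]]
    return [round(float(np.mean(P[(s>a)&(s<b)&(abs(l)<85)&(P[...,2]>40)&(P[...,2]<80)][:,2])),2) for a,b in((4,34),(66,90))]
for n in("top","scene"):
    p,d=robot.camera(n);f=meas if n=="top" else full
    print(n,f(pts(n,np.load(f"pics/{n}0.npy"))),f(pts(n,d)))
    cv2.imwrite(f"pics/{n}4.png",p)
E
python3 m.py
```

```text
shift [-12.9   0.3  -0.1] turn 0.0 | pos [587.2 -46.4  19.3] yaw -174.97 q [-0.08  0.49 -0.2   0.88 -0.   -0.17] F [-11.2  -1.2   5. ] open 29.2 t 12.65
top [182, 50.96, 145, 50.92] [183, 53.96, 142, 53.15]
scene [50.22, 50.77] [53.21, 52.9]
```

carry_out:
  plan:
    - [[-2,0,0,0],[-4,0,0,0],[-6,0,0,0],[-8,0,0,0],[-10,0,0,0],[-12,0,0,0],[-12.5,0,0,0],[-12.5,0,0,0]]

```text
t: 13.75
ee_pos: [599.5, -45.3, 19.3]
ee_rot: [0.138, -3.133, -0.0]
wrist_force: [-12.6, -1.4, 6.2]
opening: 29.5
grip_force: 59.9
```

```bash
python3 m.py; python3 -c "
import cv2
q=cv2.imread('pics/scene4.png');cv2.imwrite('pics/v4.png',cv2.resize(q[170:340,230:370],None,fx=3.5,fy=3.5,interpolation=2))"
```

```text
shift [-0.6  0.3 -0. ] turn 0.0 | pos [599.5 -45.3  19.3] yaw -174.97 q [-0.08  0.51 -0.17  0.9  -0.   -0.16] F [-12.6  -1.4   6.2] open 29.5 t 13.75
top [182, 50.96, 145, 50.92] [168, 56.31, 143, 54.9]
scene [50.22, 50.77] [55.35, 54.63]
```

View pics/v4.png

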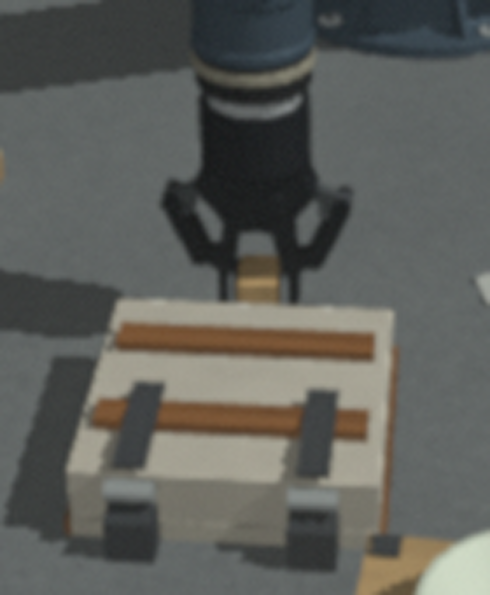

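The picture shows the gripper at (257,270), in front of the lid edge and clear of it, still holding the block. The lid's front edge is up by about 6 mm.

```bash
python3 -c "
from rig import robot
print(robot.close_job())"
```

```text
the job is handed in; nothing more can be done
None
```

The job is handed in: the wedge has lifted the mould's front edge by about 6 mm (measured from camera depth), and the gripper is still closed on the grip block, clear of the top half.

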